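# Turn the drawing disc to its arrow

### The job

Turn the white drawing disc on its wooden base, pushing on its edge or in its rim notch, until the notch faces the brass arrow on the base (not one of the round brass studs). Let go of the disc with the notch in line with the arrow, and leave the roll of tape where it lies.

Things in the scene. Friction and masses are not known exactly. Their poses are not given: they have to be found in the camera images.
- disc: White plastic drawing disc, 200 mm across, 20 mm thick, turning freely either way on a fixed upright pin; light friction (1.5 N at the rim turns it), stays where left, cannot shift or lift. Underside 14 mm, top 34 mm above the desk. Origin on the pin at the underside; x axis from the pin through the notch. It sits on a fixed dark wooden round base, 300 mm across, top 12 mm above the desk.
- notch (a point): Middle of the only notch in the disc's rim, 78 mm from the pin, half-way up the disc (24 mm above the desk). The notch is a slot right through the disc and open at the rim, 50 mm wide with parallel flanks, reaching in to 52 mm from the pin; the dark base shows through. Closed fingertips fit in. x axis: outwards from the pin.
- arrow_tip (a point): Point of the flat brass arrow fixed on the base's border just outside the disc, 104 mm from the pin; the arrow is 40 mm long, 4 mm thick (top 16 mm above the desk), and points inwards at the pin. x axis: outwards along the arrow. Two flat round brass studs, 16 mm across, on the same border are not the mark.
- tape_center (a point): Centre of a loose roll of cream masking tape, 96 mm across, 76 mm hole, 24 mm high, lying flat on the desk beside the base, to be left alone. A flat round tin, a desk pencil sharpener and an eraser also lie about, all under 60 mm high.

How it is judged (in metres and radians):
At the end, for the whole second after the job is handed in: The middle of the disc's notch lies within 12 degrees of the arrow's direction, seen from the pin (within 16 mm sideways of the arrow's line, on the arrow's side), and the disc is at rest (y of notch in the frame of arrow_tip between -0.0162 and 0.0162 m and horizontal distance between notch and arrow_tip below 0.06 m and angular speed of disc below 0.05 rad/s); the robot touches nothing.
It fails at once if the roll of tape is moved more than 20 mm (distance of tape_center from where it was at the start of the episode above 0.02 m).
It also fails if it takes over 40 s, if anything falls off the work surface, if the arm or the gripper's body presses on something with over 40 N, if the wrist force passes 120 N, or if a joint passes its speed limit or range.

### The arm

A 6-joint arm with a two-finger parallel gripper is mounted at the origin on the work surface. World frame = base frame: x ahead of the robot, y to its left, z up, the work surface at z = 0. Lengths are in mm, angles in rad, forces in N, time in s.
With the tool pointing down it reaches from about 375 to 900 mm from the base axis. Payload 3.1 kg.
Tool frame: the origin (TCP) lies midway between the tips of the shut fingers; the grasp point (between the pads) lies env.hold_point_z behind it (env.hold_point_z is the distance from the TCP to the grasp point, in mm); x points along the fingers, z is the direction in which the jaws open and shut, and the axes are right-handed (so a half turn about x gives the same grasp; the last joint's range is limited). The gripper opens to 87 mm and grips with 3 to 60 N. Pads are 19 mm wide; open, the fingers measure 117 mm over their backs; the gripper's body (75 mm by 190 mm) begins 51 mm behind the grasp point.
Start: joints at [-1.462, 0.527, 1.433, -0, 1.181, -0.178], TCP at [177.426, -599.264, 222.548] pointing down, gripper open.
Joint ranges: [-3.08, 3.08], [-0.75, 2.2], [0.22, 2.44], [-1.43, 4.57], [0, 2.65], [-2.85, 2.85]. Speed limits (rad/s): [2.79, 2.79, 3.14, 3.14, 3.14, 3.14].

### API

Orientations are given as a unit quaternion [x, y, z, w].
In Python, from rig import env, vision, order gives the robot as it stands. The module is installed in compiled form; this text tells all that it offers.
- The arm moves only by the tool play_rows, never from a script. Its argument "deltas" is a list that holds one entry, the list of rows, each a list of 4 numbers: the shift along the tool's x, y, z in cm, then the turn about the tool's x in rad. In form: [[[dx, dy, dz, roll], ...]]. A call has 1 to 20 rows; each row is the pose to reach, as a shift and turn from the pose commanded when the call began, along the tool's axes at that moment; what a row does not reach only later rows make up. A row lasts 1/12 s, in which the tool goes at most 41.7 mm and 7.16 degrees, less where a joint would pass 70% of its speed; a pose out of reach is approached as far as the arm can. A call with a gripper value outside its range is refused whole. "gripper" is the finger opening in cm, from 0 to 8.7, set as the call begins (left out, the last holds). The fingers move at their own pace and stop on an object; "grip_force" is the grip in N (left out, the last holds). Time passes only in rows, so rows that repeat a pose let the fingers close. It gives the time, the measured TCP pose, the force and the opening at its end, in the units of the state.
- env.get_state(): the state, without advancing time (a new reading comes with each control period).
- vision.get_image(name): name is "scene" or "top" or "wrist"; returns (picture, depth): 400x640x3 uint8, red, green, blue; 400x640 float32, mm along the optical axis (not along the pixel's ray), 0 where there is no reading.
- vision.camera_params(name): a dict with "fov_y" (degrees; the focal length in pixels is half the picture's height over the tangent of half this angle, whatever the lens; pixels are square), "cx", "cy" (the principal point, pixels), "R" (3x3) and "t" (3): a world point X has camera coordinates R X + t. Camera axes: x right, y down, z forward; pixel columns grow to the right and rows downward; lengths in mm; the calibration is good to about 2 mm. The wrist camera is an equidistant fisheye: a pixel r from the principal point sees the ray r / f radians off the axis. A picture is of the moment at which its call begins: read the wrist's pose just before it. camera_params takes no time and is no camera call; for the wrist camera it gives the pose at the moment of the call.
- order.sign_off(): hands the job in, once; it reports no verdict.
The state is a dict: "clock": time; "q": joint angles; "joint_vel": joint speeds; "tau": joint torques, N m; "eef_pos": TCP position; "tcp_rot": TCP orientation; "contact_force": force on the tool from outside, world axes, zero at the start; "moment": the same for the moment, N m; "finger_gap": opening from 0.0 (shut) to 1.0 (fully open).
Only numpy, scipy, OpenCV 4.12 (cv2) and the standard library are available. Lean on these libraries where they do the work, as an engineer would, in place of code of your own. Each camera call takes 0.05 s, during which the arm holds its last target. There are 200 camera calls.

## Working session

There is one attempt and no reset: what is moved stays moved. The work goes in short steps, Python scripts to look and compute and a tool call to move; the robot and the scene stay as the last step left them, time stands still between calls to the robot, and variables do not carry over. Pictures are saved under pics/ and viewed, about 8 in all and at most 12, crops included, and the job is handed in when it is done.

Besides the shell and the picture viewer there is one more tool, called after ">>>" by a JSON object that holds its "api" and its "payload", one argument or row to a line. play_rows: Moves the arm, as the interface text tells. Its arguments: {"type":"object","properties":{"deltas":{"type":"array"},"gripper":{"type":"number"},"grip_force":{"type":"number"}},"required":["deltas"]}

```bash
mkdir -p pics; cat > h.py <<'E'
import numpy as np, cv2
from rig import env, vision, order
def px2w(P,u,v,z):
    f=200/np.tan(np.radians(P["fov_y"]/2)); R=np.array(P["R"]);t=np.array(P["t"])
    c=-R.T@t; d=R.T@np.array([(u-P["cx"])/f,(v-P["cy"])/f,1.]); return c+d*(z-c[2])/d[2]
def snap(n,fn):
    im,d=vision.get_image(n); cv2.imwrite("pics/"+fn,im[:,:,::-1]); return im,d
E
python3 - <<'E'
from h import *
from scipy.spatial.transform import Rotation as Ro
snap("top","t0.png"); s=env.get_state(); print(s["clock"],s["eef_pos"],Ro.from_quat(s["tcp_rot"]).as_matrix().round(3),s["finger_gap"],env.hold_point_z)
E
```

```text
0.05 [ 177.37152217 -598.57643457  221.60361401] [[-0.     0.959  0.284]
 [ 0.002  0.284 -0.959]
 [-1.     0.    -0.002]] 0.9993855142464637 18.700000000000003
```

View pics/t0.png

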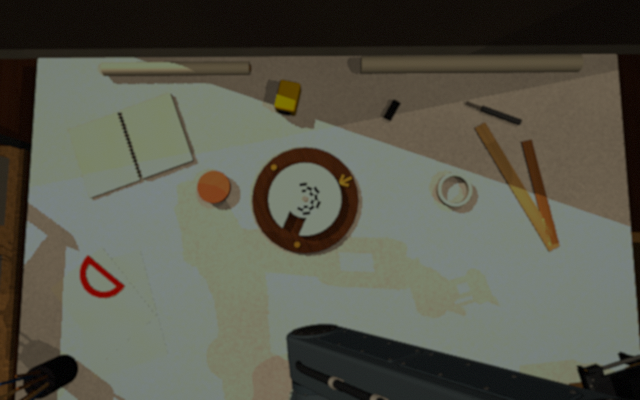

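The disc is near (305,200), with its notch at about (294,222). The arrow is near (346,181), the studs near (273,167) and (297,244), and the tape at (454,190), well clear. I'll enlarge this to measure.

```bash
python3 - <<'E'
from h import *
im=cv2.imread("pics/t0.png")[140:260,245:365]
im=cv2.convertScaleAbs(cv2.resize(im,None,fx=5,fy=5,interpolation=cv2.INTER_CUBIC),alpha=1.8)
cv2.imwrite("pics/t0c.png",im)
P=vision.camera_params("top")
for n,u,v,z in [("pin",305,200,34),("notch",294,222,24),("arrow",346,181,16),("tape",454,190,24),("base_c",305.5,201,12),("right",306.5,201,12)]: print(n,px2w(P,u,v,z).round(1))
E
```

```text
pin [554.7  59.6  34. ]
notch [494.9  90.5  24. ]
arrow [608.9 -54.5  16. ]
tape [ 580.8 -352.8   24. ]
base_c [553.7  59.2  12. ]
right [553.7  56.4  12. ]
```

View pics/t0c.png

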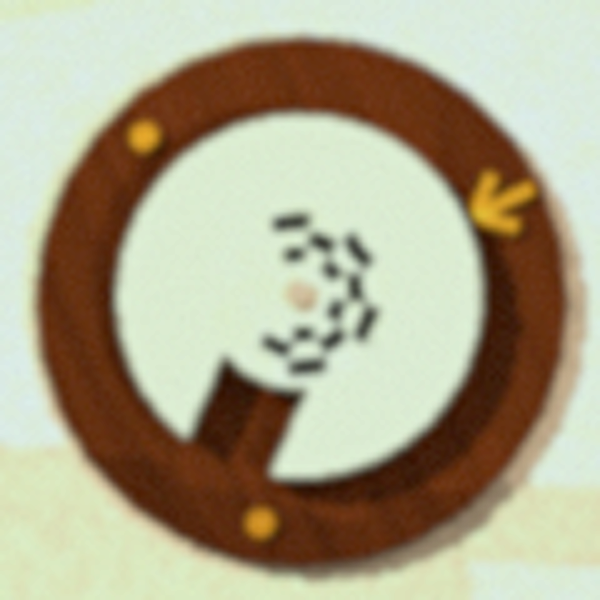

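```bash
cat >> h.py <<'E'
from scipy.spatial.transform import Rotation as Ro
def to_tool(p):
    s=env.get_state(); return (Ro.from_quat(s["tcp_rot"]).as_matrix().T@(np.array(p)-s["eef_pos"])/10).round(2)
E
python3 - <<'E'
from h import *
P=vision.camera_params("top")
W=lambda u,v,z: px2w(P,245+(u+.5)/5-.5,140+(v+.5)/5-.5,z)
pin=W(301,295,34); print("pin",pin,"disc",W(301,296.5,34),"base",W(302,302,12))
c=np.array([W(301,296,34)[:2],W(302,302,12)[:2]]).mean(0);print(c)
for n,u,v,z in [("tip",473,217,16),("tail",535,187,16),("nin",262,377,34),("nout",230,460,34)]:
    d=W(u,v,z)[:2]-c; print(n,np.hypot(*d),np.degrees(np.arctan2(d[1],d[0])))
print("to hover",to_tool([c[0]+78*np.cos(np.radians(156)),c[1]+78*np.sin(np.radians(156)),100]))
E
```

```text
pin [558.60098081  60.14763187  34.        ] disc [557.77373738  60.14891943  34.        ] base [556.55698531  60.60799723  12.        ]
[557.30322856  60.37824375]
tip 106.31628499092018 -64.31209867022149
tail 145.02619443407505 -64.33919812432178
nin 48.50244757420959 154.08354370979697
nout 96.81667660324668 156.47536536019956
to hover [ 12.29  49.2  -57.44]
```

>>> {"api": "play_rows", "payload": {
  "deltas": [
    [[0.6, 2.5, -2.9, 0], [1.2, 5, -5.8, 0], [1.9, 7.5, -8.7, 0], [2.5, 10, -11.6, 0], [3.1, 12.5, -14.5, 0], [3.8, 15, -17.5, 0], [4.4, 17.5, -20.4, 0], [5, 20, -23.3, 0], [5.6, 22.5, -26.2, 0], [6.2, 25, -29.1, 0], [6.9, 27.5, -32, 0], [7.5, 30, -35, 0], [8.1, 32.5, -37.9, 0], [8.7, 35, -40.8, 0], [9.4, 37.5, -43.7, 0], [10, 40, -46.6, 0], [10.6, 42.5, -49.5, 0], [11.2, 45, -52.5, 0], [11.9, 47.5, -55.5, 0], [12.3, 49.2, -57.4, 0]]
  ],
  "gripper": 0
}}

```text
clock: 1.72
eef_pos: [486.7, 94.0, 98.7]
tcp_rot: [0.423, 0.567, -0.422, 0.567]
contact_force: [1.1, 0.5, 0.4]
finger_gap: 0.007
```

>>> {"api": "play_rows", "payload": {
  "deltas": [
    [[0, 0, 0, 0], [0, 0, 0, 0], [0, 0, 0, 0]]
  ]
}}

```text
clock: 1.97
eef_pos: [485.4, 90.5, 99.2]
tcp_rot: [0.423, 0.567, -0.423, 0.566]
contact_force: [-0.9, -0.3, 0.2]
finger_gap: 0.005
```

```bash
python3 - <<'E'
from h import *
s=env.get_state(); print(s["clock"],s["eef_pos"],s["finger_gap"],s["contact_force"],s["q"])
print(Ro.from_quat(s["tcp_rot"]).as_matrix().round(3))
im,d=vision.get_image("wrist"); cv2.imwrite("pics/w1.png",cv2.convertScaleAbs(im[:,:,::-1],alpha=1.6))
c=np.array([557.3,60.4]);
print(to_tool([486,92,21]))
R=Ro.from_quat(s["tcp_rot"]).as_matrix()
p0=np.array([*(c+78*np.array([np.cos(np.radians(156)),np.sin(np.radians(156))])),21])
for a in range(160,308,4):
    r=np.radians(a); p=np.array([*(c+78*np.array([np.cos(r),np.sin(r)])),21]); print(a,(R.T@(p-p0)/10).round(1).tolist())
E
```

```text
1.9667 [485.37134695  90.54509243  99.21818584] 0.005355538567047385 [-0.91292971 -0.31446466  0.16359762] [-4.21378737e-02  5.53570291e-01  1.86794194e+00 -4.40049471e-04
  7.21819748e-01  1.24068721e+00]
[[-0.002  0.959  0.284]
 [-0.     0.284 -0.959]
 [-1.    -0.002 -0.   ]]
[ 7.84  0.12 -0.17]
160 [0.0, -0.3, 0.4]
164 [0.0, -0.6, 0.9]
168 [0.0, -0.9, 1.3]
172 [0.0, -1.2, 1.8]
176 [0.0, -1.4, 2.3]
180 [0.0, -1.5, 2.8]
184 [0.0, -1.7, 3.4]
188 [0.0, -1.8, 3.9]
192 [0.0, -1.8, 4.5]
196 [0.0, -1.9, 5.0]
200 [0.0, -1.9, 5.5]
204 [0.0, -1.8, 6.1]
208 [0.0, -1.7, 6.6]
212 [0.0, -1.6, 7.1]
216 [0.0, -1.4, 7.7]
220 [-0.0, -1.2, 8.2]
224 [-0.0, -1.0, 8.7]
228 [-0.0, -0.7, 9.1]
232 [-0.0, -0.4, 9.6]
236 [-0.0, -0.1, 10.0]
240 [-0.0, 0.3, 10.4]
244 [-0.0, 0.7, 10.8]
248 [-0.0, 1.1, 11.2]
252 [-0.0, 1.5, 11.5]
256 [-0.0, 2.0, 11.8]
260 [-0.0, 2.4, 12.0]
264 [-0.0, 2.9, 12.3]
268 [-0.0, 3.5, 12.5]
272 [-0.0, 4.0, 12.6]
276 [-0.0, 4.5, 12.7]
280 [-0.0, 5.0, 12.8]
284 [-0.0, 5.6, 12.9]
288 [-0.0, 6.1, 12.9]
292 [-0.0, 6.7, 12.8]
296 [-0.0, 7.2, 12.8]
300 [-0.0, 7.7, 12.7]
304 [-0.0, 8.3, 12.5]
```

View pics/w1.png

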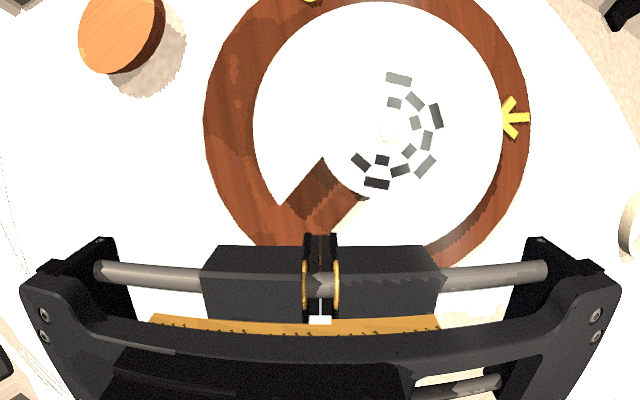

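The wrist view shows the notch from about (325,180) down to (285,205) and running under the fingertips at (320,240), so they're over it. The arrow is at (515,118). I'll lower in.

>>> {"api": "play_rows", "payload": {
  "deltas": [
    [[2, 0.1, -0.1, 0], [4, 0.1, -0.1, 0], [5.5, 0.1, -0.1, 0], [6.5, 0.1, -0.1, 0], [7.2, 0.1, -0.1, 0], [7.7, 0.1, -0.1, 0], [7.7, 0.1, -0.1, 0], [7.7, 0.1, -0.1, 0]]
  ]
}}

```text
clock: 2.68
eef_pos: [487.2, 91.7, 22.8]
tcp_rot: [0.423, 0.566, -0.423, 0.567]
contact_force: [0.4, -0.6, 1.2]
finger_gap: -0.001
```

Depth 23 mm with no contact force, so the fingertips are in the notch. Next I'll push counter-clockwise.

>>> {"api": "play_rows", "payload": {
  "deltas": [
    [[0, -0.3, 0.4, 0], [0, -0.6, 0.9, 0], [0, -0.9, 1.3, 0], [0, -1.2, 1.8, 0], [0, -1.4, 2.3, 0], [0, -1.5, 2.8, 0], [0, -1.7, 3.4, 0], [0, -1.8, 3.9, 0], [0, -1.8, 4.5, 0], [0, -1.9, 5.0, 0], [0, -1.9, 5.5, 0], [0, -1.8, 6.1, 0], [0, -1.7, 6.6, 0], [0, -1.6, 7.1, 0], [0, -1.4, 7.7, 0], [0, -1.2, 8.2, 0], [0, -1.0, 8.7, 0], [0, -0.7, 9.1, 0], [0, -0.4, 9.6, 0], [0, -0.1, 10.0, 0]]
  ]
}}

```text
clock: 4.35
eef_pos: [514.4, -4.4, 22.5]
tcp_rot: [0.423, 0.567, -0.423, 0.566]
contact_force: [-0.8, 3.3, 0.7]
finger_gap: 0.004
```

```bash
python3 - <<'E'
from h import *
s=env.get_state(); print(s["clock"],s["eef_pos"],s["contact_force"])
c=np.array([557.3,60.4]); d=s["eef_pos"][:2]-c; print(np.hypot(*d),np.degrees(np.arctan2(d[1],d[0])))
snap("top","t1.png"); im=cv2.imread("pics/t1.png")[140:260,245:365]
cv2.imwrite("pics/t1c.png",cv2.convertScaleAbs(cv2.resize(im,None,fx=5,fy=5,interpolation=cv2.INTER_CUBIC),alpha=1.8))
E
```

```text
4.35 [514.36406792  -4.41393153  22.45033717] [-0.84627859  3.27212253  0.68351423]
77.74535345342329 -123.52244732127376
```

View pics/t1c.png

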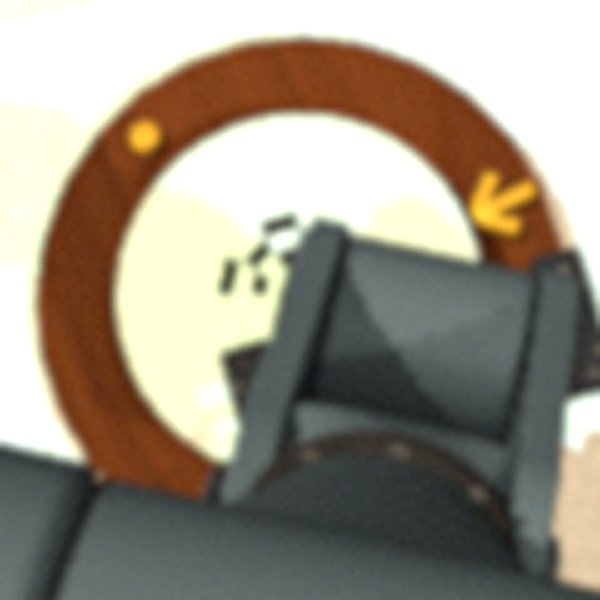

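The dashes have turned with the disc, and the arm hides the notch. The 3 N push fits contact with the flank, so I'll carry on to just short of the estimated end angle.

>>> {"api": "play_rows", "payload": {
  "deltas": [
    [[0, 0.4, 0.4, 0], [0, 0.8, 0.8, 0], [0, 1.2, 1.2, 0], [0, 1.6, 1.5, 0], [0, 2.1, 1.8, 0], [0, 2.5, 2.0, 0], [0, 3.0, 2.3, 0], [0, 3.6, 2.5, 0], [0, 4.1, 2.6, 0], [0, 4.6, 2.7, 0], [0, 5.1, 2.8, 0], [0, 5.7, 2.9, 0], [0, 6.2, 2.9, 0], [0, 6.8, 2.8, 0], [0, 7.1, 2.8, 0], [0, 7.4, 2.8, 0], [0, 7.6, 2.8, 0], [0, 7.8, 2.7, 0], [0, 7.8, 2.7, 0], [0, 7.8, 2.7, 0]]
  ]
}}

```text
clock: 6.07
eef_pos: [597.5, -8.1, 22.7]
tcp_rot: [0.423, 0.566, -0.423, 0.567]
contact_force: [-0.7, 0.3, 0.5]
finger_gap: 0.002
```

```bash
python3 - <<'E'
from h import *
s=env.get_state(); print(s["clock"],s["eef_pos"],s["contact_force"])
c=np.array([557.3,60.4]); d=s["eef_pos"][:2]-c; print(np.hypot(*d),np.degrees(np.arctan2(d[1],d[0])))
snap("wrist","w2.png"); snap("scene","s2.png")
E
```

```text
6.0667 [597.53804854  -8.06493492  22.69415996] [-0.70937477  0.26459964  0.49898348]
79.4137762814112 -59.55649583134784
```

View pics/w2.png

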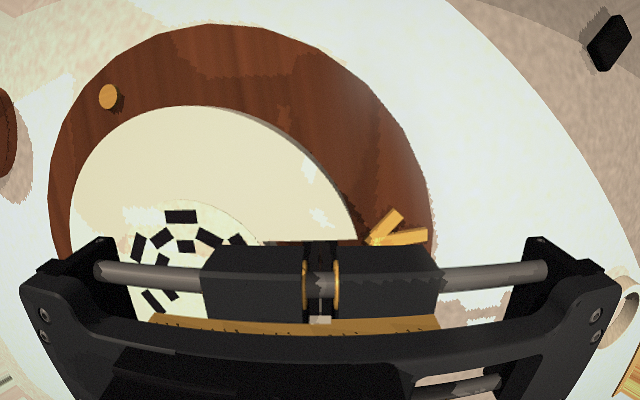

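The fingers hide the notch. I'll back off a little, lift and pull back for a clear view.

>>> {"api": "play_rows", "payload": {
  "deltas": [
    [[0, -0.4, 0, 0], [0, -0.5, 0, 0], [-1.5, -0.5, 0, 0], [-3, -0.5, 0, 0], [-5.5, -1, 0, 0], [-8, -4, 0, 0], [-9, -7, 0, 0], [-9, -10, 0, 0], [-9, -12, 0, 0], [-9, -12, 0, 0], [-9, -12, 0, 0], [-9, -12, 0, 0]]
  ]
}}

```text
clock: 7.17
eef_pos: [483.5, -42.4, 112.9]
tcp_rot: [0.424, 0.565, -0.423, 0.567]
contact_force: [0.5, 0.3, -0.9]
finger_gap: 0.009
```

```bash
python3 - <<'E'
from h import *
s=env.get_state(); print(s["clock"],s["eef_pos"],s["contact_force"])
snap("wrist","w3.png"); snap("top","t3.png"); im=cv2.imread("pics/t3.png")[140:260,245:365]
a=cv2.convertScaleAbs(cv2.resize(im,(400,400),interpolation=cv2.INTER_CUBIC),alpha=1.5)
b=cv2.imread("pics/w3.png")[:, 120:520]
cv2.imwrite("pics/c3.png",np.hstack([a,b]))
E
```

```text
7.1667 [483.45512807 -42.4326303  112.91096654] [ 0.53031056  0.27478349 -0.94617477]
```

View pics/c3.png

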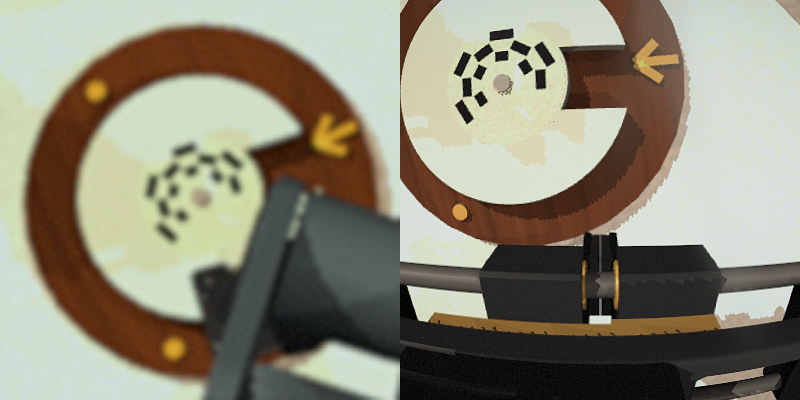

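In the right half, the notch's rim corners are at (626,47) and (627,108) and its inner corners at about (560,47) and (565,109). The arrow runs from its tip at (635,64) to its tail at (680,60). The notch is short of the arrow, so I'll measure by how much.

```bash
cat >> h.py <<'E'
def fish(P,u,v,z):
    f=200/np.tan(np.radians(P["fov_y"]/2)); R=np.array(P["R"]);c=-R.T@np.array(P["t"])
    x,y=u-P["cx"],v-P["cy"]; r=np.hypot(x,y); th=r/f
    d=R.T@np.array([np.sin(th)*x/r,np.sin(th)*y/r,np.cos(th)]); return (c+d*(z-c[2])/d[2])[:2]
E
python3 - <<'E'
from h import *
P=vision.camera_params("wrist"); o=-280
pin=fish(P,502+o,84,34); print(pin)
for n,u,v,z in [("f1",626,47,34),("f2",627,108,34),("in1",560,47,34),("in2",565,109,34),("tip",635,64,16),("tail",680,60,16)]:
    p=fish(P,u+o,v,z); d=p-pin; e=p-[557.3,60.4]; print(n,p.round(1),np.hypot(*d).round(1),np.degrees(np.arctan2(d[1],d[0])).round(1),np.degrees(np.arctan2(e[1],e[0])).round(1))
s=env.get_state(); c=np.array([557.3,60.4])
for a,r,z in [(-75,77,100),(-75,77,22),(-64,77,22),(-54,77,22)]:
    q=np.radians(a); print(a,to_tool([c[0]+r*np.cos(q),c[1]+r*np.sin(q),z]))
E
```

```text
[558.81666621  61.17994752]
f1 [611.9 -24.4] 100.8 -58.2 -57.2
f2 [565.9 -39. ] 100.4 -86.0 -85.1
in1 [598.   24.2] 53.9 -43.4 -41.7
in2 [551.7   6.6] 55.0 -97.4 -95.9
tip [604.2 -36. ] 107.3 -65.0 -64.1
tail [620.4 -71.1] 145.9 -65.0 -64.4
-75 [ 1.29  9.78 -0.05]
-75 [ 9.09  9.76 -0.06]
-64 [ 9.09 11.23 -0.16]
-54 [ 9.09 12.53 -0.5 ]
```

The notch centre is at about −71.7° and the arrow at −64.6°. That is already within tolerance, but I'll nudge it about 7° further.

>>> {"api": "play_rows", "payload": {
  "deltas": [
    [[0, 3.5, 0, 0], [0, 7, 0, 0], [0, 10, -0.1, 0], [1, 10.4, -0.1, 0], [3.5, 10.4, -0.1, 0], [6, 10.4, -0.1, 0], [8, 10.4, -0.1, 0], [9, 10.4, -0.1, 0], [9, 10.4, -0.1, 0], [9, 10.4, -0.1, 0], [9, 10.8, -0.1, 0], [9, 11.2, -0.2, 0], [9, 11.6, -0.3, 0], [9, 11.9, -0.3, 0], [9, 12.2, -0.4, 0], [9, 12.4, -0.4, 0], [9, 12.6, -0.5, 0], [9, 12.7, -0.5, 0], [9, 12.8, -0.5, 0], [9, 12.8, -0.5, 0]]
  ]
}}

```text
clock: 8.93
eef_pos: [602.3, -0.5, 22.3]
tcp_rot: [0.423, 0.567, -0.423, 0.566]
contact_force: [-2.7, 0.7, 0.8]
finger_gap: 0.002
```

>>> {"api": "play_rows", "payload": {
  "deltas": [
    [[0, 0, 0, 0], [0, -0.4, 0, 0], [0, -0.5, 0, 0], [-1.5, -0.5, 0, 0], [-3, -0.5, 0, 0], [-5.5, -1, 0, 0], [-8, -4, 0, 0], [-9, -7, 0, 0], [-9, -10, 0, 0], [-9, -12.5, 0, 0], [-9, -12.5, 0, 0], [-9, -12.5, 0, 0], [-9, -12.5, 0, 0]]
  ]
}}

```text
clock: 10.02
eef_pos: [485.0, -37.0, 113.1]
tcp_rot: [0.424, 0.565, -0.423, 0.568]
contact_force: [0.3, -0.5, 1.3]
finger_gap: 0.01
```

```bash
python3 - <<'E'
from h import *
s=env.get_state(); print(s["clock"],s["eef_pos"],s["contact_force"])
snap("wrist","w4.png"); cv2.imwrite("pics/c4.png",cv2.imread("pics/w4.png")[:260,120:520])
snap("top","t4.png"); im=cv2.imread("pics/t4.png"); print(px2w(vision.camera_params("top"),454,190,24))
cv2.imwrite("pics/c4.png",np.hstack([cv2.imread("pics/w4.png")[:260,120:520],im[80:340,240:640]]))
E
```

```text
10.0167 [485.02941671 -36.97941176 113.05110371] [ 0.31325689 -0.47455166  1.26000534]
[ 580.82697532 -352.80431498   24.        ]
```

View pics/c4.png

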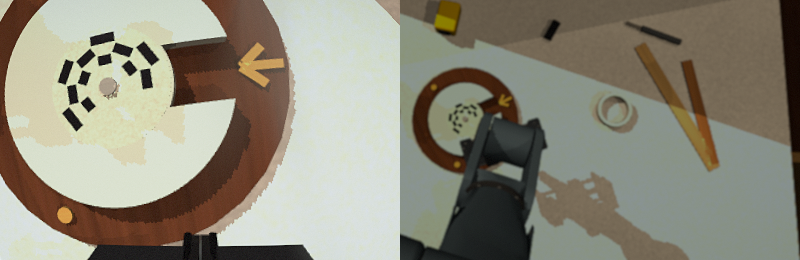

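The notch's rim corners are at (227,38) and (235,98), with the arrow tip at (239,66) and its tail at (285,65). The tape is at (454,190) in the full picture, where it started.

```bash
python3 - <<'E'
from h import *
P=vision.camera_params("wrist"); o=120
pin=fish(P,108+o,87,34); A=[]
for u,v,z in [(227,38,34),(235,98,34),(239,66,16),(285,65,16)]:
    d=fish(P,u+o,v,z)-pin; A.append(np.degrees(np.arctan2(d[1],d[0]))); print(np.hypot(*d),A[-1])
err=(A[0]+A[1])/2-(A[2]+A[3])/2; print("err deg",err)
s=env.get_state(); print(np.abs(s["joint_vel"]).max(),s["contact_force"])
if abs(err)<5: order.sign_off()
E
```

```text
100.07247322051654 -51.901437384912875
99.8134880600706 -79.79458899941531
105.86664360714762 -64.21345621328348
145.1876626846762 -65.50184155209233
err deg -0.9903643094761918
0.0051595884617916974 [ 0.21245275  0.40163492 -0.24406506]
the job is handed in; nothing more can be done
```

The disc's notch now faces the brass arrow, and I handed the job in at about 10 s of the 40 s limit. I put the closed fingertips in the notch and turned the disc about 133° counter-clockwise. That left it about 7° short, so I went back in and nudged it the rest of the way, then backed off and lifted clear.

- **Alignment:** the last wrist-camera measurement puts the notch about 1° from the arrow's line, against the 12° allowed.
- **Contact:** the gripper was clear of everything at 113 mm above the desk. The arm was still, with only sensor-noise forces (under 1 N).
- **Tape:** the roll showed at the same place in the top camera as at the start.

None of the final checks failed or disagreed. I didn't measure the disc's speed, but it stays where it is left and nothing was touching it.

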